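# Set a guarded desk tally counter back to zero

## Task

Set the desk tally counter to zero: slide the guard off its step button, then press the button, one step at a time, until the long bar on the dial stands at the arrow, without running past it. Then let the button come up and slide the guard fully back over it. Leave the things around the counter where they are.

Things in the scene. Friction and masses are not known exactly. Their poses are not given: they have to be found in the camera images.
- counter: flat grey box fixed to the table, 112 (x) x 250 (y) x 42 mm high; origin at the centre of its underside, z up. On top: left (y = +66 mm) a dial under a fixed clear window in a black ring, 100 mm diameter, rim 10 mm above the box; in the middle (x 0, y -35 mm) the step button, at first under an aluminium guard; at the right end free track for the guard. Only the button can turn the dial.
- arrow_tip (a point): tip of the fixed white arrow (a cone, 14 mm long, 10 mm wide) that lies on the black ring at the near edge (counter's -x side) and points to the dial's centre; 43 mm from the dial's axis, at the height of the dial.
- zero_bar (a point): outer end of the long white bar (30 x 9 mm) on the black dial, 40 mm from the dial's axis: the zero field. The dial has 8 fields, 45 degrees apart; the others carry 1 to 7 white dots. At zero this point lies 3 mm from arrow_tip.
- dial (a joint): turn of the dial, rad, growing counter-clockwise from above: 0.785 x the number of dots at the arrow. Starts with 3 to 6 dots there (2.04 to 5.03); the bar reaches the arrow at 6.283 (7.07 = one dot, past zero). A detent holds each field in line. Rarely it starts caught half-way between fields; the first press then only completes that half step. At a press the dial swings at most 0.1 too far for a moment.
- button (a joint): travel of the button, m: 0 up, 0.010 fully down. A full press and release turns the dial one field; it snaps over about 6 mm down, and the button must come all the way up (its spring takes about 0.2 s) before the next press counts. Less than 5 mm does nothing. It takes 2 N at the top, 5 N at most if slow (20 mm/s), 11 N if fast; at 10 mm is a hard stop.
- button_top (a point): centre of the top face of the black step button, 28 mm diameter; 13 mm above the box (55 mm above the table) when up. It moves straight down along the counter's z.
- guard (a joint): travel of the guard, m: 0 = fully over the button, 0.055 = fully open (end stops at both). It starts within 6 mm of shut, slides along the counter's y, towards -y to open, and stays where it is left; friction about 1.5 N. From 0.040 on the button is free of it.
- guard_rib (a point): centre of the rib on the guard. The guard is a hood 50 (x) x 48 mm (y), its flat top 20 mm above the box (62 mm above the table); on its middle the rib, 40 mm long along the counter's x, 10 mm thick along y, 18 mm tall (to 80 mm above the table). Push its +y face to open, its -y face to shut. Fully open, the hood's edge is 31 mm from the button's axis.
- tape_ring: bystander: roll of mending tape, 49 mm diameter, 18 mm high, in front of the counter; origin at its underside
- eraser: bystander: eraser in a sleeve, 42 x 23 x 14 mm, in front of the counter; origin at its underside
- sticky_notes: bystander: pad of sticky notes, 75 x 75 x 23 mm, left of the counter; origin at its underside
- binder_clip_3: bystander: binder clip, 30 x 38 x 24 mm, right of the counter; origin at its underside

How it is judged:
By the outcome, as a careful person would: the job done as asked, in the order asked, and still so for the second after the job is handed in, with the robot touching nothing.
It also fails if it takes over 51 s, if anything falls off the work surface, if the arm or the gripper's body presses on something with over 40 N, if the wrist force passes 120 N, or if a joint passes its speed limit or range.

## Robot

A 6-joint arm with a two-finger parallel gripper is mounted at the origin on the work surface; the furniture and walls round the work are solid. World frame = base frame: x ahead of the robot, y to its left, z up, the work surface at z = 0. Lengths are in mm, angles in rad, forces in N, time in s.
With the tool pointing down it reaches from about 325 to 900 mm from the base axis. Payload 6.1 kg.
Tool frame: the origin (TCP) lies at the very end of the fingers, on their centre line; the grasp point (between the pads) lies 19 mm behind it; z points along the fingers, y is the direction in which the jaws open and shut (so a half turn about z gives the same grasp; the last joint's range is limited). The gripper opens to 85 mm and grips with 20 to 120 N. Pads are 22 mm wide; open, the fingers measure 114 mm over their backs; the gripper's body (76 mm by 85 mm) begins 54 mm behind the grasp point. The pads swing forward as they close: fully open they stand 13 mm farther back than shut.
Start: joints at [1.046, 0.22, 1.526, -0, 1.395, -0.126], TCP at [242.693, 575.948, 231.3] pointing down, gripper open.
Joint ranges: [-2.98, 2.98], [-0.91, 2.08], [0.09, 2.57], [-1.24, 4.39], [0.2, 2.65], [-2.68, 2.68]. Speed limits (rad/s): [2.57, 2.57, 3.01, 3.14, 3.14, 3.14].

## Interface

Orientations are given as a unit quaternion [w, x, y, z].
In Python, from station import state, viewer, env gives the robot as it stands.
- The arm moves only by the tool apply_moves, never from a script. Its argument "targets" is a list of rows, each an object of numbers: "dx", "dy", "dz": the shift along the tool's x, y, z in cm; "ax", "ay", "az": the turn, a rotation vector about the tool's x, y, z in degrees; "claw": the gripper command: -1 is fully open, 1 is shut, values between are in proportion. In form: [{"dx": .., "dy": .., "dz": .., "ax": .., "ay": .., "az": .., "claw": ..}, ...]. A call has 1 to 5 rows; each row shifts and turns the commanded pose from where the row before left it, along the tool's axes as they then stand; what a row does not reach is not made up. A row lasts 1/10 s, in which the tool goes at most 50 mm and 8.59 degrees, less where a joint would pass 70% of its speed; a pose out of reach is approached as far as the arm can. A call is refused whole if a number of a shift passes 5 or a number of a turn 8.59, either way. A call with a gripper value outside its range is refused whole. The fingers move at their own pace and stop on an object; "newtons" is the grip in N (left out, the last holds). Time passes only in rows, so rows that do not move let the fingers close. It gives the time, the measured TCP pose, the force and the opening at its end, in the units of the state.
- state(): the state, without advancing time (a new reading comes with each control period).
- viewer.get_image(name): name is "scene" or "top" or "wrist"; returns a dict with "frame" (400x640x3 uint8, red, green, blue), "intrinsics" (3x3 intrinsics, pixels), "k1" (the pictures are not rectified: a ray, as slopes to the right and down, at radius r is drawn at 1 + k1 r^2 times it, then the intrinsics apply), "R" (3x3) and "t" (3): a world point X has camera coordinates R X + t. Camera axes: x right, y down, z forward; pixel columns grow to the right and rows downward; lengths in mm; the calibration is good to about 2 mm. A picture is of the moment at which its call begins. There is no depth.
- env.job_done(): hands the job in, once; it reports no verdict.
The state is a dict: "time": time; "joint_pos": joint angles; "qvel": joint speeds; "tau": joint torques, N m; "eef_pos": TCP position; "ee_rot": TCP orientation; "force": force on the tool from outside, world axes, zero at the start; "wrist_torque": the same for the moment, N m; "opening": finger opening in mm.
Only numpy, scipy, OpenCV 4.12 (cv2) and the standard library are available. Lean on these libraries where they do the work, as an engineer would, in place of code of your own. Each camera call takes 0.05 s, during which the arm holds its last target. There are 200 camera calls.

## Working session

There is one attempt and no reset: what is moved stays moved. The work goes in short steps, Python scripts to look and compute and a tool call to move; the robot and the scene stay as the last step left them, time stands still between calls to the robot, and variables do not carry over. Pictures are saved under pics/ and viewed, on a budget of 10 in all, crops included, one or two more only if the job needs it, and the job is handed in when it is done.

Besides the shell and the picture viewer there is one more tool, called after "Request:" as name([rows], argument=value, ...), one row to a line, values as JSON. apply_moves: Moves the arm, as the interface text tells. Its arguments: {"type":"object","properties":{"targets":{"type":"array"},"newtons":{"type":"number"}},"required":["targets"]}

```bash
mkdir -p pics; cat > h.py <<'E'
import numpy as np, cv2
from station import state, viewer, env
def grab(n,fn=None):
    d=viewer.get_image(n)
    if fn: cv2.imwrite('pics/'+fn,d['frame'][:,:,::-1])
    return d
def ray(d,u,v):
    K=np.array(d['intrinsics']);k=d['k1']
    p=np.array([(u-K[0,2])/K[0,0],(v-K[1,2])/K[1,1]]);q=p.copy()
    for _ in range(30): q=p/(1+k*(q@q))
    R=np.array(d['R']);t=np.array(d['t'])
    return -R.T@t, R.T@np.array([q[0],q[1],1])
def onz(d,u,v,z):
    o,r=ray(d,u,v); return o+r*(z-o[2])/r[2]
def proj(d,X):
    c=np.array(d['R'])@np.array(X,float)+np.array(d['t']);q=c[:2]/c[2]
    q=q*(1+d['k1']*(q@q));K=np.array(d['intrinsics'])
    return K[0,0]*q[0]+K[0,2],K[1,1]*q[1]+K[1,2]
def tri(a,pa,b,pb):
    o1,r1=ray(a,*pa);o2,r2=ray(b,*pb)
    s=np.linalg.lstsq(np.c_[r1,-r2],o2-o1,rcond=None)[0]
    x,y=o1+s[0]*r1,o2+s[1]*r2
    return (x+y)/2,np.linalg.norm(x-y)
E
python3 - <<'E'
from h import *
import pickle
print(state())
t=grab('top');s=grab('scene');w=grab('wrist')
pickle.dump((t,s,w),open('v0.pkl','wb'))
a=np.vstack([t['frame'],s['frame']])[:,:,::-1]
cv2.imwrite('pics/a.png',cv2.resize(a,None,fx=.75,fy=.75,interpolation=cv2.INTER_AREA))
for d in(t,s,w): print(-np.array(d['R']).T@d['t'],d['k1'])
E
```

```text
{'time': 0.0, 'joint_pos': array([ 1.04589894e+00,  2.21204567e-01,  1.52757782e+00,  1.69659501e-05,
        1.39465039e+00, -1.26084565e-01]), 'qvel': array([-0.00183715,  0.00089718, -0.00060066,  0.00175693, -0.00037966,
       -0.00100759]), 'tau': array([ 3.37331685e-04, -4.96884692e+01, -3.89400673e+01, -9.73664942e-05,
        1.07640252e-02,  3.17825084e-05]), 'eef_pos': array([242.40454823, 575.4591378 , 230.23018508]), 'ee_rot': array([-3.02123015e-04,  1.98088918e-01,  9.80183623e-01, -8.69080468e-04]), 'force': array([ 0.13480838,  0.49942043, -0.58576018]), 'wrist_torque': array([ 0.02317868, -0.00026099, -0.00957296]), 'opening': 85.1652437941969}
[381.63168332  36.66521587 992.47681129] -0.013131955345560255
[-189.91780745 -454.58561002  591.11485409] -0.09945505016056351
[176.76039022 601.56180359 373.73390795] -0.02234665147222753
```

View pics/a.png

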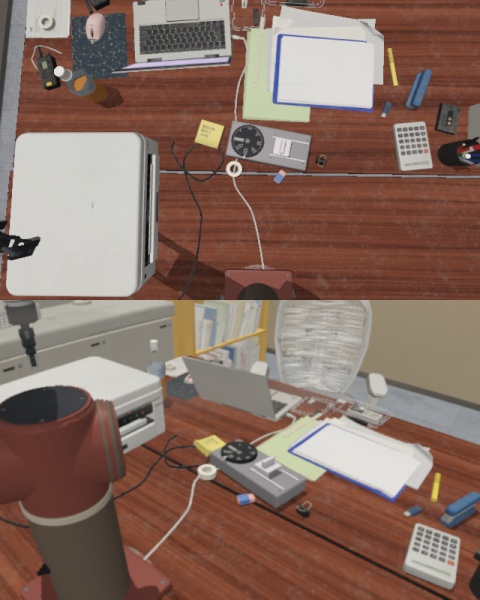

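The top view (upper half) shows the counter at about (270,145) in the picture, which is (360,193) at full resolution, turned slightly. The dial is on its left, the guard is at (283,147), and the bystanders sit around it. Next I'll enlarge that area.

```bash
python3 - <<'E'
from h import *
import pickle
t,s,w=pickle.load(open('v0.pkl','rb'))
a=cv2.resize(t['frame'][145:260,250:450,::-1],None,fx=4,fy=4,interpolation=cv2.INTER_CUBIC)[:300]
b=cv2.resize(s['frame'][170:295,250:430,::-1],(432,300),interpolation=cv2.INTER_CUBIC)
c=np.zeros((600,800,3),np.uint8);c[:300]=a;c[300:,:432]=b
cv2.imwrite('pics/b.png',c)
for u,v in[(360,193),(329,187),(378,197)]: print(onz(t,u,v,50))
E
```

```text
[482.69021062 -30.68823336  50.        ]
[495.47835943  40.16282053  50.        ]
[474.11260626 -71.68089944  50.        ]
```

View pics/b.png

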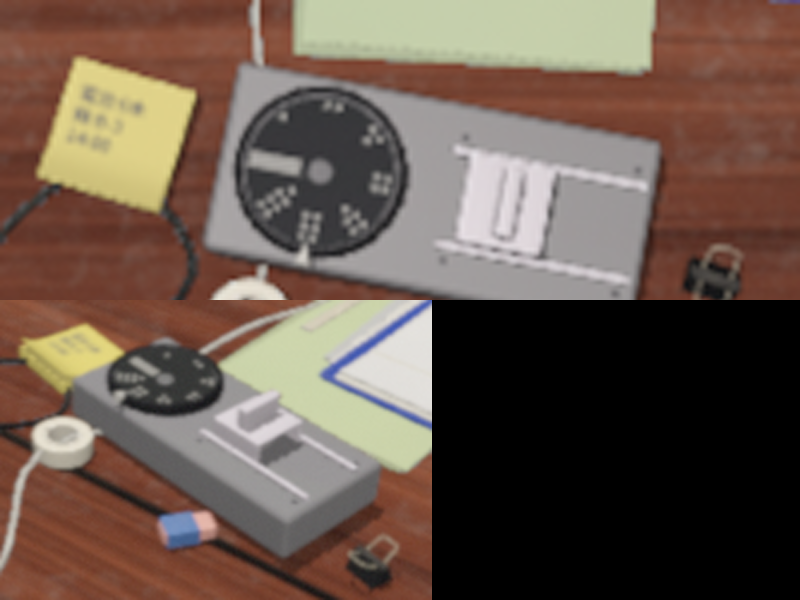

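The bar is 88° clockwise of the arrow, the field at the arrow shows 6 dots, and the dial is in line, so it needs two presses. Next are the coordinates.

```bash
python3 - <<'E'
from h import *
from scipy.spatial.transform import Rotation as Ro
import pickle
t,s,w=pickle.load(open('v0.pkl','rb'))
T=lambda u,v:(250+u/4,145+v/4); S=lambda u,v:(250+u/2.4,170+(v-300)/2.4)
for n,a,b in[('ribmid',(508,201),(259,403)),('hub',(320,172),(165,379)),('arrow',(304,260),(120,398))]:
    print(n,tri(t,T(*a),s,S(*b)))
hub=onz(t,*T(320,172),50);rib=onz(t,*T(508,201),80)
print(hub,rib)
# box edge corners, top at z=42: far-left, far-right
A=onz(t,*T(240,66),42);B=onz(t,*T(660,144),42);print(A,B,np.linalg.norm(A-B))
ey=(A-B)/np.linalg.norm(A-B);print('ey',ey)
q=state();qq=q['ee_rot'];M=Ro.from_quat([*qq[1:],qq[0]]).as_matrix()
print(M.round(3)); ex=np.array([ey[1],-ey[0],0])
print('turn about tool z deg', np.degrees(np.arctan2(np.cross(M[:,1],ey)@M[:,2],M[:,1]@ey)))
print('delta tool cm',M.T@(np.array([470,-65,200])-q['eef_pos'])/10)
E
```

```text
ribmid (array([475.79742096, -66.99921579,  76.50007368]), np.float64(1.4280431865385772))
hub (array([494.30713133,  37.07007198,  46.01407263]), np.float64(1.9955269678965835))
arrow (array([443.57951744,  45.28706326,  49.31035881]), np.float64(2.4445706605811544))
[493.20970647  37.84578399  50.        ] [475.01383038 -66.02181505  80.        ]
[555.43167527  85.13722581  42.        ] [ 513.12488621 -157.62234041   42.        ] 246.41848833106752
ey [0.17168675 0.98515159 0.        ]
[[-0.922  0.388 -0.001]
 [ 0.388  0.922 -0.001]
 [ 0.    -0.002 -1.   ]]
turn about tool z deg -12.965144434732862
delta tool cm [-45.84132504 -50.18678107   3.10944074]
```

Request:
apply_moves([
  {"dz":-4,"az":-6.5,"claw":1},
  {"dz":-4,"az":-6.5,"claw":1},
  {"dx":-1.2,"dy":-2,"dz":-1,"claw":1},
  {"dx":-2.25,"dy":-3.95,"claw":1},
  {"dx":-2.25,"dy":-3.95,"claw":1},
], newtons=40)

```text
$.targets[0]: bad value
```

Request:
apply_moves([
  {"dx":-2.25,"dy":-3.95,"claw":1},
  {"dx":-2.25,"dy":-3.95,"claw":1},
  {"dx":-2.25,"dy":-3.95,"claw":1},
  {"dx":-2.25,"dy":-3.95,"claw":1},
  {"dx":-2.25,"dy":-3.95,"claw":1},
])

```text
$.targets[0]: bad value
```

Request:
apply_moves([
  {"dx":-2.25,"dy":-3.95,"claw":1},
  {"dx":-2.25,"dy":-3.95,"dz":2,"claw":1},
  {"dx":-2.25,"dy":-3.95,"dz":3,"claw":1},
  {"dx":-2.25,"dy":-3.95,"dz":3,"claw":1},
  {"dx":-2.25,"dy":-3.95,"dz":3,"claw":1},
])

```text
$.targets[0]: bad value
```

Request:
apply_moves([
  {"dx":-2,"dy":-2,"claw":1},
  {"claw":1},
])

```text
$.targets[0]: bad value
```

Rows seem to need all seven keys.

Request:
apply_moves([
  {"dx":0,"dy":0,"dz":-4,"ax":0,"ay":0,"az":-6.5,"claw":1},
  {"dx":0,"dy":0,"dz":-4,"ax":0,"ay":0,"az":-6.5,"claw":1},
  {"dx":-1.2,"dy":-2,"dz":-1,"ax":0,"ay":0,"az":0,"claw":1},
], newtons=40)

```text
time: 0.45
eef_pos: [251.2, 556.8, 326.5]
ee_rot: [0.001, 0.083, 0.997, 0.004]
force: [-0.6, 0.0, 0.2]
opening: 44.4
```

Request:
apply_moves([
  {"dx":-2.25,"dy":-3.95,"dz":0,"ax":0,"ay":0,"az":0,"claw":1},
  {"dx":-2.25,"dy":-3.95,"dz":0,"ax":0,"ay":0,"az":0,"claw":1},
  {"dx":-2.25,"dy":-3.95,"dz":0,"ax":0,"ay":0,"az":0,"claw":1},
  {"dx":-2.25,"dy":-3.95,"dz":0,"ax":0,"ay":0,"az":0,"claw":1},
  {"dx":-2.25,"dy":-3.95,"dz":0,"ax":0,"ay":0,"az":0,"claw":1},
])

```text
time: 0.95
eef_pos: [328.2, 338.6, 321.0]
ee_rot: [0.0, 0.086, 0.996, -0.0]
force: [1.5, 0.6, -0.1]
opening: 0.1
```

Request:
apply_moves([
  {"dx":-2.25,"dy":-3.95,"dz":0,"ax":0,"ay":0,"az":0,"claw":1},
  {"dx":-2.25,"dy":-3.95,"dz":0,"ax":0,"ay":0,"az":0,"claw":1},
  {"dx":-2.25,"dy":-3.95,"dz":0,"ax":0,"ay":0,"az":0,"claw":1},
  {"dx":-2.25,"dy":-3.95,"dz":0,"ax":0,"ay":0,"az":0,"claw":1},
  {"dx":-2.25,"dy":-3.95,"dz":0,"ax":0,"ay":0,"az":0,"claw":1},
])

```text
time: 1.45
eef_pos: [405.3, 124.8, 321.3]
ee_rot: [0.0, 0.086, 0.996, 0.0]
force: [0.9, 1.1, 0.6]
opening: 0.1
```

Request:
apply_moves([
  {"dx":-2.25,"dy":-3.95,"dz":2,"ax":0,"ay":0,"az":0,"claw":1},
  {"dx":-2.25,"dy":-3.95,"dz":3,"ax":0,"ay":0,"az":0,"claw":1},
  {"dx":-2.25,"dy":-3.95,"dz":3,"ax":0,"ay":0,"az":0,"claw":1},
  {"dx":-2.25,"dy":-3.95,"dz":3,"ax":0,"ay":0,"az":0,"claw":1},
  {"dx":0,"dy":0,"dz":0,"ax":0,"ay":0,"az":0,"claw":1},
])

```text
time: 1.95
eef_pos: [461.3, -37.6, 214.1]
ee_rot: [-0.004, 0.088, 0.996, -0.0]
force: [0.2, -0.4, 0.7]
opening: -0.2
```

```bash
python3 - <<'E'
from h import *
import pickle
w=grab('wrist','c.png');pickle.dump(w,open('v1.pkl','wb'))
q=state();print(q['eef_pos'],q['ee_rot'],q['force'])
for X in([475,-66,80],[493,37.8,50],q['eef_pos']): print(proj(w,X))
E
```

```text
[461.69899376 -35.69727112 216.06407815] [-2.64328564e-03  8.79653321e-02  9.96119958e-01  3.78874854e-04] [0.77625601 0.04759595 0.44023697]
(np.float64(299.26010731618516), np.float64(209.48709297956879))
(np.float64(400.36808800326764), np.float64(200.57884876131013))
(np.float64(330.6704101673786), np.float64(255.38220282353242))
```

View pics/c.png

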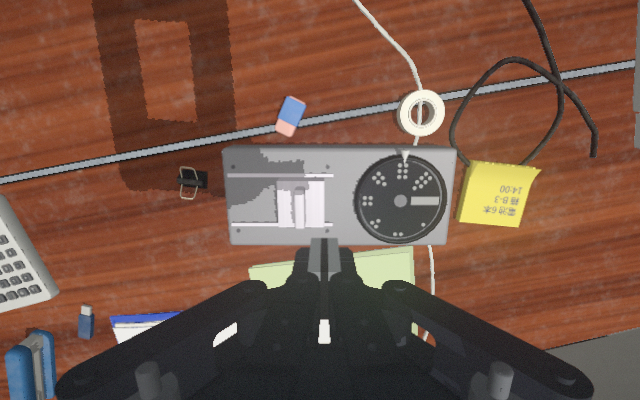

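The wrist view confirms the layout: hub at (400,200), rib at (299,208), counter edges parallel to the image and the closed fingers narrow at about (325,240). This matches the projections within 1–2 px. I'll go down on the +y side of the rib.

Request:
apply_moves([
  {"dx":-0.9,"dy":-0.2,"dz":4,"ax":0,"ay":0,"az":0,"claw":1},
  {"dx":-0.95,"dy":-0.25,"dz":4,"ax":0,"ay":0,"az":0,"claw":1},
  {"dx":0,"dy":0,"dz":3,"ax":0,"ay":0,"az":0,"claw":1},
  {"dx":0,"dy":0,"dz":1,"ax":0,"ay":0,"az":0,"claw":1},
  {"dx":0,"dy":0,"dz":0,"ax":0,"ay":0,"az":0,"claw":1},
])

```text
time: 2.5
eef_pos: [479.6, -40.5, 98.1]
ee_rot: [-0.001, 0.085, 0.996, 0.0]
force: [1.0, 1.0, 0.9]
opening: 0.1
```

```bash
python3 - <<'E'
from h import *
s=grab('scene');t=grab('top');w=grab('wrist')
print(state()['eef_pos'],state()['force'])
c=np.zeros((600,800,3),np.uint8)
c[:300,:432]=cv2.resize(s['frame'][170:295,250:430],(432,300))
c[300:]=cv2.resize(t['frame'][145:220,250:450],(800,300))
c[:300,432:]=cv2.resize(w['frame'][130:379,150:456],(368,300))
cv2.imwrite('pics/d.png',c[:,:,::-1])
E
```

```text
[482.13006045 -41.52759348 100.9899081 ] [-0.16012979  0.30913664 -0.27150412]
```

View pics/d.png

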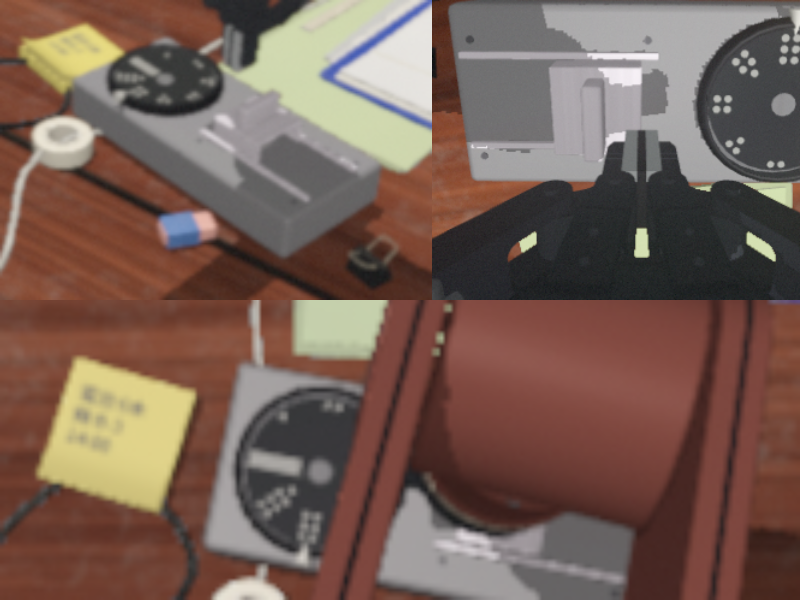

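The scene crop (top left) shows the gripper above and to the +y side of the rib. The wrist crop shows the closed tips at (642,135), clear of the rib's right face at x=605 by about 9 mm. I'll descend and push.

Request:
apply_moves([
  {"dx":0,"dy":0,"dz":1.6,"ax":0,"ay":0,"az":0,"claw":1},
  {"dx":0,"dy":0,"dz":1.4,"ax":0,"ay":0,"az":0,"claw":1},
  {"dx":0,"dy":0,"dz":0,"ax":0,"ay":0,"az":0,"claw":1},
])

```text
time: 2.95
eef_pos: [479.6, -41.3, 67.8]
ee_rot: [-0.001, 0.086, 0.996, 0.0]
force: [-1.1, -0.2, -0.6]
opening: -0.2
```

```bash
python3 - <<'E'
from h import *
a=[]
for i in range(6):
    viewer.get_image('top'); q=state(); a.append(np.r_[q['eef_pos'],q['force']])
print(np.mean(a,0).round(1),np.std(a,0).round(1))
E
```

```text
[ 4.808e+02 -4.170e+01  6.920e+01  4.000e-01  3.000e-01  2.000e-01] [0.4 0.1 0.3 0.6 0.3 0.6]
```

Request:
apply_moves([
  {"dx":0,"dy":-0.8,"dz":0,"ax":0,"ay":0,"az":0,"claw":1},
  {"dx":0,"dy":-0.8,"dz":0,"ax":0,"ay":0,"az":0,"claw":1},
  {"dx":0,"dy":-0.8,"dz":0,"ax":0,"ay":0,"az":0,"claw":1},
  {"dx":0,"dy":-0.8,"dz":0,"ax":0,"ay":0,"az":0,"claw":1},
  {"dx":0,"dy":-0.8,"dz":0,"ax":0,"ay":0,"az":0,"claw":1},
])

```text
time: 3.75
eef_pos: [473.7, -81.9, 68.9]
ee_rot: [0.0, 0.086, 0.996, -0.0]
force: [0.2, 2.4, 2.6]
opening: 0.4
```

Request:
apply_moves([
  {"dx":0,"dy":-0.7,"dz":0,"ax":0,"ay":0,"az":0,"claw":1},
  {"dx":0,"dy":-0.7,"dz":0,"ax":0,"ay":0,"az":0,"claw":1},
  {"dx":0,"dy":0,"dz":0,"ax":0,"ay":0,"az":0,"claw":1},
])

```text
time: 4.05
eef_pos: [471.1, -95.8, 68.7]
ee_rot: [0.0, 0.086, 0.996, -0.0]
force: [0.4, -0.4, 0.1]
opening: 0.0
```

Request:
apply_moves([
  {"dx":0,"dy":-0.3,"dz":0,"ax":0,"ay":0,"az":0,"claw":1},
  {"dx":0,"dy":-0.2,"dz":0,"ax":0,"ay":0,"az":0,"claw":1},
])

```text
time: 4.25
eef_pos: [470.7, -97.2, 68.5]
ee_rot: [0.0, 0.086, 0.996, 0.003]
force: [4.0, 18.0, 3.6]
opening: 0.3
```

Request:
apply_moves([
  {"dx":0,"dy":-0.15,"dz":0,"ax":0,"ay":0,"az":0,"claw":1},
  {"dx":0,"dy":-0.1,"dz":0,"ax":0,"ay":0,"az":0,"claw":1},
])

```text
time: 4.45
eef_pos: [470.6, -97.5, 68.4]
ee_rot: [0.0, 0.086, 0.996, 0.004]
force: [6.0, 24.1, 5.9]
opening: 0.1
```

```bash
python3 - <<'E'
from h import *
w=grab('wrist','e.png')
print(state()['eef_pos'],state()['force'])
E
```

```text
[470.67723212 -97.39162549  68.49518022] [ 4.95142183 21.69769504  4.88221788]
```

View pics/e.png

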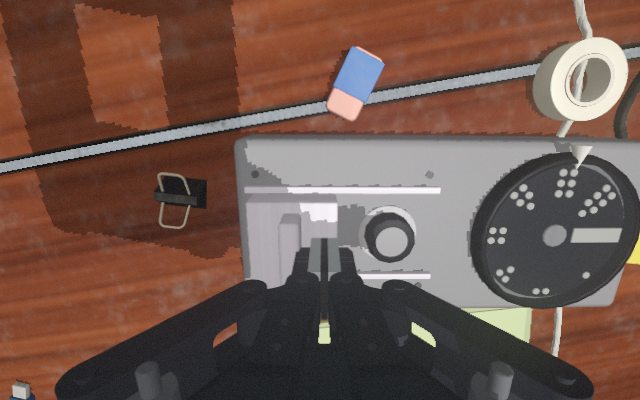

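The guard is fully open with force at the end stop. The button top is visible at about (390,238). I'll locate its centre and back off.

```bash
python3 - <<'E'
from h import *
w=grab('wrist')
g=w['frame'].max(2)[205:268,355:425]
m=(g<75).astype(np.uint8);n,l,st,c=cv2.connectedComponentsWithStats(m)
for i in range(1,n):
    if st[i,4]>100: print(st[i],c[i]+[355,205],onz(w,*(c[i]+[355,205]),53))
print(onz(w,389,236,55),onz(w,554,236,50))
print(state()['eef_pos'])
E
```

```text
[ 10   8  47  50 635] [381.53543307 236.39685039] [473.12014813 -65.82214654  53.        ]
[472.7044451  -61.90980796  55.        ] [492.49866613  35.97155516  50.        ]
[470.68560417 -97.37474085  68.49273661]
```

Request:
apply_moves([
  {"dx":0,"dy":0.7,"dz":0,"ax":0,"ay":0,"az":0,"claw":1},
  {"dx":0,"dy":0.5,"dz":-2,"ax":0,"ay":0,"az":0,"claw":1},
  {"dx":0,"dy":0,"dz":0,"ax":0,"ay":0,"az":0,"claw":1},
])

```text
time: 4.85
eef_pos: [473.4, -90.5, 90.2]
ee_rot: [0.002, 0.085, 0.996, -0.001]
force: [-0.0, -0.3, 0.5]
opening: 0.1
```

```bash
python3 - <<'E'
from h import *
w=grab('wrist','f.png')
print(state()['eef_pos'],state()['force'])
for X in ([476.2,-62,55],[493.5,37.5,50]):print(proj(w,X))
E
```

```text
[472.90942526 -90.62074939  89.33050945] [-0.02524555  0.64390104 -0.02750714]
(np.float64(371.43477074865933), np.float64(225.46518568415604))
(np.float64(523.7129583950291), np.float64(222.88598234130137))
```

View pics/f.png

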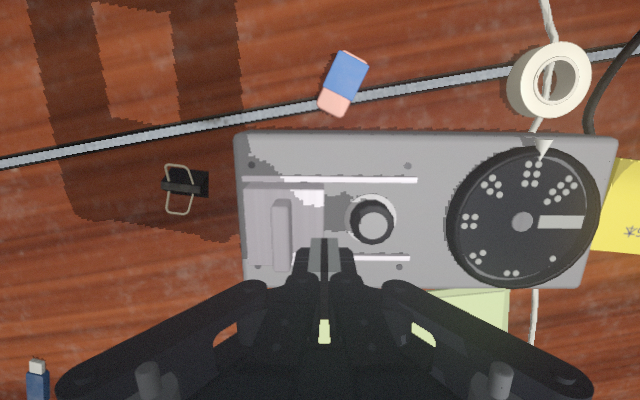

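The button is clear at about (373,222), with the hood to its left and the dial still at 6. This puts it near (474.5, -61.5), so I'll move above it and approach.

Request:
apply_moves([
  {"dx":0.3,"dy":1.5,"dz":0,"ax":0,"ay":0,"az":0,"claw":1},
  {"dx":0.05,"dy":1.4,"dz":0,"ax":0,"ay":0,"az":0,"claw":1},
  {"dx":0,"dy":0,"dz":1.5,"ax":0,"ay":0,"az":0,"claw":1},
  {"dx":0,"dy":0,"dz":1.2,"ax":0,"ay":0,"az":0,"claw":1},
  {"dx":0,"dy":0,"dz":0,"ax":0,"ay":0,"az":0,"claw":1},
])

```text
time: 5.4
eef_pos: [471.6, -60.6, 59.2]
ee_rot: [-0.002, 0.086, 0.996, 0.0]
force: [-0.6, 0.8, -0.4]
opening: 0.4
```

```bash
cat > m.py <<'E'
from h import *
a=[]
for i in range(6):
    viewer.get_image('top'); q=state(); a.append(np.r_[q['eef_pos'],q['force']])
print(np.mean(a,0).round(1),np.std(a,0).round(1))
E
python3 m.py
```

```text
[ 4.735e+02 -6.130e+01  6.150e+01  2.000e-01  0.000e+00  4.000e-01] [0.6 0.2 0.7 0.4 0.3 0.5]
```

Request:
apply_moves([
  {"dx":0,"dy":0,"dz":0.4,"ax":0,"ay":0,"az":0,"claw":1},
  {"dx":0,"dy":0,"dz":0.2,"ax":0,"ay":0,"az":0,"claw":1},
  {"dx":0,"dy":0,"dz":0.2,"ax":0,"ay":0,"az":0,"claw":1},
  {"dx":0,"dy":0,"dz":0.2,"ax":0,"ay":0,"az":0,"claw":1},
])

```text
time: 6.1
eef_pos: [473.6, -61.3, 51.8]
ee_rot: [-0.0, 0.086, 0.996, -0.0]
force: [-1.7, 0.1, 4.3]
opening: 0.1
```

Request:
apply_moves([
  {"dx":0,"dy":0,"dz":0.2,"ax":0,"ay":0,"az":0,"claw":1},
  {"dx":0,"dy":0,"dz":0.2,"ax":0,"ay":0,"az":0,"claw":1},
])

```text
time: 6.3
eef_pos: [473.6, -61.3, 47.6]
ee_rot: [-0.0, 0.086, 0.996, -0.0]
force: [-0.8, -0.7, 3.3]
opening: -0.1
```

```bash
python3 m.py
```

```text
[473.6 -61.3  47.6  -1.   -0.9   2.8] [0.  0.  0.1 0.7 0.4 0.2]
```

Request:
apply_moves([
  {"dx":0,"dy":0,"dz":0.2,"ax":0,"ay":0,"az":0,"claw":1},
  {"dx":0,"dy":0,"dz":0.05,"ax":0,"ay":0,"az":0,"claw":1},
])

```text
time: 6.8
eef_pos: [473.7, -61.3, 45.1]
ee_rot: [0.0, 0.086, 0.996, -0.0]
force: [-0.8, -2.0, 3.4]
opening: -0.2
```

Request:
apply_moves([
  {"dx":0,"dy":0,"dz":-0.8,"ax":0,"ay":0,"az":0,"claw":1},
  {"dx":0,"dy":0,"dz":-0.8,"ax":0,"ay":0,"az":0,"claw":1},
  {"dx":0,"dy":0,"dz":0,"ax":0,"ay":0,"az":0,"claw":1},
  {"dx":0,"dy":0,"dz":0,"ax":0,"ay":0,"az":0,"claw":1},
  {"dx":0,"dy":0,"dz":0,"ax":0,"ay":0,"az":0,"claw":1},
])

```text
time: 7.3
eef_pos: [473.4, -61.1, 61.1]
ee_rot: [-0.0, 0.086, 0.996, 0.0]
force: [-0.3, 0.2, 0.3]
opening: -0.2
```

```bash
python3 - <<'E'
from h import *
w=grab('wrist','g.png');print(state()['eef_pos'],state()['force'])
E
```

```text
[473.28661994 -61.10003368  60.91965137] [ 0.57780382  0.16041996 -0.37143041]
```

View pics/g.png

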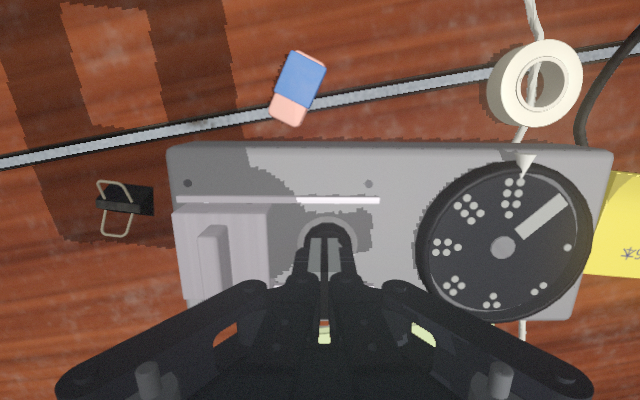

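The first press counted: 7 dots are now at the arrow (around (513,195)) and the bar, at (543,215), is one field away. I'll make the same press again.

Request:
apply_moves([
  {"dx":0,"dy":0,"dz":0.6,"ax":0,"ay":0,"az":0,"claw":1},
  {"dx":0,"dy":0,"dz":0.3,"ax":0,"ay":0,"az":0,"claw":1},
  {"dx":0,"dy":0,"dz":0.25,"ax":0,"ay":0,"az":0,"claw":1},
  {"dx":0,"dy":0,"dz":0.25,"ax":0,"ay":0,"az":0,"claw":1},
  {"dx":0,"dy":0,"dz":0.2,"ax":0,"ay":0,"az":0,"claw":1},
])

```text
time: 7.85
eef_pos: [473.7, -61.3, 45.0]
ee_rot: [0.0, 0.086, 0.996, -0.0]
force: [-0.5, -0.0, 4.7]
opening: -0.1
```

Request:
apply_moves([
  {"dx":0,"dy":0,"dz":0,"ax":0,"ay":0,"az":0,"claw":1},
  {"dx":0,"dy":0,"dz":-0.8,"ax":0,"ay":0,"az":0,"claw":1},
  {"dx":0,"dy":0,"dz":-0.8,"ax":0,"ay":0,"az":0,"claw":1},
  {"dx":0,"dy":0,"dz":-2,"ax":0,"ay":0,"az":0,"claw":1},
  {"dx":0,"dy":0,"dz":0,"ax":0,"ay":0,"az":0,"claw":1},
])

```text
time: 8.35
eef_pos: [475.4, -61.7, 83.8]
ee_rot: [0.002, 0.086, 0.996, -0.0]
force: [1.4, 0.6, 0.6]
opening: -0.1
```

```bash
python3 - <<'E'
from h import *
w=grab('wrist','i.png');print(state()['eef_pos'],state()['force'])
E
```

```text
[474.65593059 -61.52161271  82.53191348] [-0.70281091  0.26042685 -0.32636102]
```

View pics/i.png

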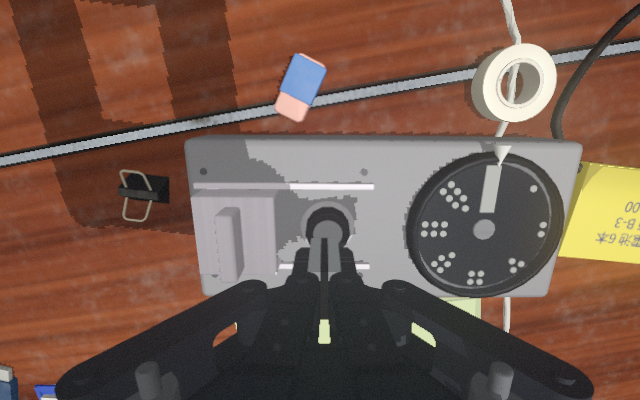

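The long bar is at the arrow (bar (490,188), arrow (502,155), hub (484,229)) and the button is up. Next I'll go over the rib to its -y side.

Request:
apply_moves([
  {"dx":0,"dy":0,"dz":-2.5,"ax":0,"ay":0,"az":0,"claw":1},
  {"dx":0,"dy":-2.8,"dz":0,"ax":0,"ay":0,"az":0,"claw":1},
  {"dx":0,"dy":-2.8,"dz":0,"ax":0,"ay":0,"az":0,"claw":1},
  {"dx":0,"dy":-2.8,"dz":0,"ax":0,"ay":0,"az":0,"claw":1},
  {"dx":0,"dy":0,"dz":0,"ax":0,"ay":0,"az":0,"claw":1},
])

```text
time: 8.9
eef_pos: [458.4, -146.3, 105.5]
ee_rot: [-0.0, 0.087, 0.996, -0.0]
force: [-0.3, 1.3, -0.1]
opening: 0.5
```

```bash
python3 m.py; python3 - <<'E'
from h import *
grab('wrist','j.png')
E
```

```text
[ 4.588e+02 -1.436e+02  1.055e+02  1.000e-01  2.000e-01  2.000e-01] [0.2 0.7 0.2 0.3 0.6 0.5]
```

View pics/j.png

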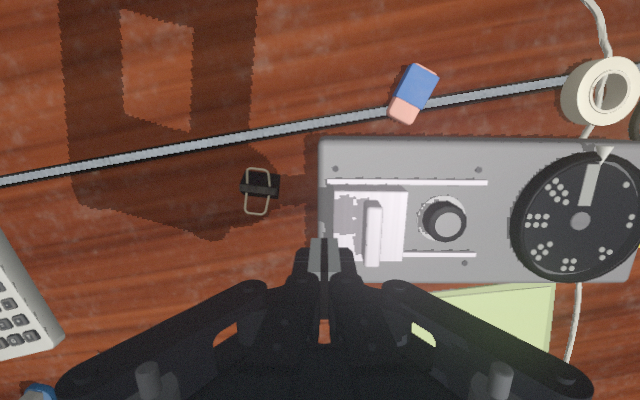

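The fingers are clear to the left of the rib (rib x 365–382, tips 310–340). I'll descend and push it shut.

Request:
apply_moves([
  {"dx":0,"dy":0,"dz":1.8,"ax":0,"ay":0,"az":0,"claw":1},
  {"dx":0,"dy":0,"dz":1.8,"ax":0,"ay":0,"az":0,"claw":1},
  {"dx":0,"dy":0,"dz":0,"ax":0,"ay":0,"az":0,"claw":1},
])

```text
time: 9.55
eef_pos: [457.4, -142.4, 67.9]
ee_rot: [-0.002, 0.085, 0.996, 0.001]
force: [-0.3, -0.1, -0.2]
opening: 0.0
```

Request:
apply_moves([
  {"dx":0,"dy":0.8,"dz":0,"ax":0,"ay":0,"az":0,"claw":1},
  {"dx":0,"dy":0.8,"dz":0,"ax":0,"ay":0,"az":0,"claw":1},
  {"dx":0,"dy":0.8,"dz":0,"ax":0,"ay":0,"az":0,"claw":1},
  {"dx":0,"dy":0.8,"dz":0,"ax":0,"ay":0,"az":0,"claw":1},
  {"dx":0,"dy":0.8,"dz":0,"ax":0,"ay":0,"az":0,"claw":1},
])

```text
time: 10.05
eef_pos: [466.8, -104.1, 71.0]
ee_rot: [0.001, 0.086, 0.996, -0.0]
force: [0.0, -0.6, 2.4]
opening: -0.1
```

Request:
apply_moves([
  {"dx":0,"dy":0.8,"dz":0,"ax":0,"ay":0,"az":0,"claw":1},
  {"dx":0,"dy":0.8,"dz":0,"ax":0,"ay":0,"az":0,"claw":1},
  {"dx":0,"dy":0.4,"dz":0,"ax":0,"ay":0,"az":0,"claw":1},
])

```text
time: 10.35
eef_pos: [470.1, -84.1, 70.6]
ee_rot: [0.001, 0.086, 0.996, -0.0]
force: [1.7, -2.3, 2.7]
opening: 0.4
```

Request:
apply_moves([
  {"dx":0,"dy":0.3,"dz":0,"ax":0,"ay":0,"az":0,"claw":1},
  {"dx":0,"dy":0.1,"dz":0,"ax":0,"ay":0,"az":0,"claw":1},
])

```text
time: 10.55
eef_pos: [470.3, -80.7, 70.2]
ee_rot: [0.0, 0.086, 0.996, -0.0]
force: [1.1, -1.7, 2.4]
opening: 0.1
```

Request:
apply_moves([
  {"dx":0,"dy":0.2,"dz":0,"ax":0,"ay":0,"az":0,"claw":1},
  {"dx":0,"dy":0.1,"dz":0,"ax":0,"ay":0,"az":0,"claw":1},
])

```text
time: 10.75
eef_pos: [470.7, -78.0, 70.2]
ee_rot: [-0.0, 0.086, 0.996, -0.0]
force: [0.7, -2.3, 2.6]
opening: -0.5
```

Request:
apply_moves([
  {"dx":0,"dy":0.1,"dz":0,"ax":0,"ay":0,"az":0,"claw":1},
  {"dx":0,"dy":0.1,"dz":0,"ax":0,"ay":0,"az":0,"claw":1},
])

```text
time: 10.95
eef_pos: [471.0, -76.4, 70.2]
ee_rot: [0.0, 0.086, 0.996, -0.0]
force: [-0.3, -5.4, 3.8]
opening: 0.1
```

Request:
apply_moves([
  {"dx":0,"dy":0.1,"dz":0,"ax":0,"ay":0,"az":0,"claw":1},
  {"dx":0,"dy":0.1,"dz":0,"ax":0,"ay":0,"az":0,"claw":1},
])

```text
time: 11.15
eef_pos: [471.1, -75.9, 70.3]
ee_rot: [-0.0, 0.086, 0.996, -0.002]
force: [-0.8, -12.4, 1.7]
opening: 0.1
```

Request:
apply_moves([
  {"dx":0,"dy":0.05,"dz":0,"ax":0,"ay":0,"az":0,"claw":1},
  {"dx":0,"dy":0,"dz":0,"ax":0,"ay":0,"az":0,"claw":1},
])

```text
time: 11.35
eef_pos: [471.2, -75.9, 70.3]
ee_rot: [-0.0, 0.086, 0.996, -0.002]
force: [-1.6, -12.5, 2.3]
opening: 0.1
```

It's at the shut stop: the force is steady and the tip has stopped moving. I'll back off, lift and take a last look.

Request:
apply_moves([
  {"dx":0,"dy":-0.6,"dz":0,"ax":0,"ay":0,"az":0,"claw":1},
  {"dx":0,"dy":-0.3,"dz":-1,"ax":0,"ay":0,"az":0,"claw":1},
  {"dx":0,"dy":0,"dz":-4,"ax":0,"ay":0,"az":0,"claw":1},
  {"dx":0,"dy":-2,"dz":-4,"ax":0,"ay":0,"az":0,"claw":1},
  {"dx":0,"dy":0,"dz":0,"ax":0,"ay":0,"az":0,"claw":1},
])

```text
time: 11.85
eef_pos: [469.8, -104.4, 166.6]
ee_rot: [0.005, 0.086, 0.996, -0.001]
force: [0.9, 0.1, 0.6]
opening: -0.3
```

```bash
python3 - <<'E'
from h import *
w=grab('wrist','k.png');print(state()['eef_pos'],state()['force'])
for X in ([474.5,-61.5,80],[493,37,50]): print(proj(w,X))
E
```

```text
[ 468.44214068 -103.20907674  163.78433626] [-0.34700644 -0.27707118 -0.53182071]
(np.float64(380.1391626114319), np.float64(200.54517452377988))
(np.float64(485.45155786105795), np.float64(192.3994802246384))
```

View pics/k.png

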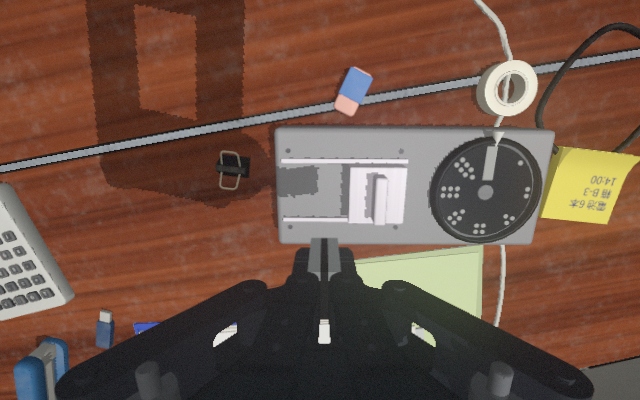

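The guard is shut over the button: the rib at (380,199) is on the predicted (380,200.5). The bar is at the arrow, the neighbouring things haven't moved, and the robot is clear.

```bash
python3 -c "
from h import *
print(state()['qvel'].round(3));print(env.job_done())"
```

```text
[ 0.015  0.042  0.065  0.005 -0.019  0.011]
the job is handed in; nothing more can be done
None
```

The counter is at zero, the guard is back over the button, and I handed the job in at about 12 s of the 51 s allowed.

- **Opening:** I pushed the guard with the closed fingers until it met its open stop. The push peaked at about 24 N.
- **Pressing:** the dial started with 6 dots at the arrow, so it needed two full presses. I let the button come all the way up and looked after each one: 7 dots, then the long bar at the arrow.
- **Closing:** I pushed the guard back until it met its shut stop at about 12 N, where it stopped moving, then backed off and lifted clear.

**Last checks:** in the final wrist picture the rib was within about 2 px of where it should be when shut. The bar was at the arrow, the bystanders looked unmoved, and the measured force was near zero. None of these checks failed. The two-view measurements were off by at most about 4 mm in height and 2.4 mm between rays, and I corrected the button position from close by before pressing. The hand-in call reported no verdict.

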